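# Close the door-repair tin and lift only its outer lid off the screw tray

## Task

Slide the red tape roll up off its spindle, lay it flat inside the open blue tin and let go; then lower the nested pair of lids together onto the tin (the orange knob carries both) until the inner lid sits fully home, and let go. Then lift the outer lid alone by its brass collar, without touching the inner lid or lifting it off its seat, and finish while still holding the outer lid roughly level and still in the air, all of it higher than the orange knob and resting on nothing, so that the screws in the inner lid can be reached. Leave the other things on the cabinet where they are.

Things in the scene. Friction and masses are not known exactly. Their poses are not given: they have to be found in the camera images.
- tin: Open round blue tin with a brass band, outside diameter 128, inside diameter 122, height 45, floor 3 thick (mm). Stuck fast to the cabinet. Origin: centre of its underside; z up.
- spindle: Fixed tape holder: dark round wooden foot 80 diameter, 14 thick, with an upright steel post 14 diameter on its axis whose tapered top is 58 above the surface (mm). Origin: centre of its underside; z up along the post.
- tape_roll: Red roll of adhesive tape on a cardboard core, rigid, outside diameter 48, bore 26, height 19 (mm), about 50 g. At the start it lies flat on the spindle's foot (its underside 14 mm above the surface) with the post through its bore. Origin: centre of its underside; z along its axis.
- inner_lid: White inner lid (screw tray), 130 g. Origin: centre of underside, z up. Heights over it (mm): plug 0-8, diameter 110, fits loosely in the tin; flange 8-11, diameter 136, rests on the tin's rim (home: origin 37 above the tin's); tray rim to 21. At the start its plug stands on the surface, outer lid on top.
- knob_top (a point): Top centre of the inner lid's orange knob: upright cylinder, diameter 14 mm, on the lid's axis, top 70 mm above the inner lid's origin. While nested only its top 22 mm shows above the brass collar; gripped there it carries both lids.
- outer_lid: Blue outer lid, 100 g, loose over the inner lid (3.5 mm play). Origin: centre of its lower edge, z up. Heights over it (mm): skirt 0-17, outside diameter 147, inside 143; flat top 17-20; brass collar 20-44. Nested, its origin is 4 above the inner lid's; its lower edge is level with the knob's top after rising 66.
- collar_top (a point): Centre of the upper end of the outer lid's brass collar: outside diameter 36 mm, 24 mm tall above the lid's flat top, on the lid's axis, with a 24 mm bore right through for the orange knob.
- screw_dish: White ceramic dish of spare screws, 90 diameter, 30 high (mm), a bystander near the back. Origin: centre of its underside.
- hinge_bracket: Steel hinge bracket, 70 x 30, upright leaf 49 high (mm), a bystander near the back. Origin: centre of its underside.
- wall_hook: Green plastic wall hook lying on its back, 60 x 30, 34 high (mm), a bystander near the back. Origin: centre of its underside.
- screwdriver: Screwdriver 170 mm long lying along its x axis, a bystander on the right. Origin: centre of its underside.
- remote: Black remote control 150 x 45 x 18 mm, a bystander on the left. Origin: centre of its underside.
- battery: Lying battery cell 28 diameter, 49 long (mm), a bystander near the back. Origin: centre of its underside.
Not all that is in view belongs to the job. Leave any green or turquoise look-alike of the outer_lid alone.

How it is judged:
On the way, in this order (a step that is already met when the one before it is completed fails the run):
1. the tape roll lies flat in the tin, let go (horizontal distance between tape_roll and tin below 0.048 m and z of tape_roll in the frame of tin between -0.002 and 0.01 m and angle between tape_roll's own z axis and vertical below 0.15 rad and contact force between tape_roll and the fingers below 0.1 N), for 0.2 s.
2. both lids, still nested, sit home on the tin, let go (horizontal distance between tape_roll and tin below 0.048 m and z of tape_roll in the frame of tin between -0.002 and 0.01 m and angle between tape_roll's own z axis and vertical below 0.15 rad and horizontal distance between inner_lid and tin below 0.009 m and z of inner_lid in the frame of tin between 0.033 and 0.041 m and angle between inner_lid's own z axis and vertical below 0.06 rad and z of outer_lid in the frame of inner_lid below 0.009 m and horizontal distance between outer_lid and inner_lid below 0.009 m and contact force between each of inner_lid, outer_lid and the fingers below 0.1 N), for 0.2 s.
At the end, for the whole second after the job is handed in: Outer lid gripped, still, within 0.3 rad of level, origin over 70 mm above the inner lid's origin, on nothing else; inner lid untouched, home on the tin (9 mm off axis, 4 mm in height, 0.06 rad); tape roll flat on the tin's floor within 48 mm of its centre (horizontal distance between tape_roll and tin below 0.048 m and z of tape_roll in the frame of tin between -0.002 and 0.01 m and angle between tape_roll's own z axis and vertical below 0.15 rad and horizontal distance between inner_lid and tin below 0.009 m and z of inner_lid in the frame of tin between 0.033 and 0.041 m and angle between inner_lid's own z axis and vertical below 0.06 rad and z of outer_lid in the frame of inner_lid above 0.07 m and angle between outer_lid's own z axis and vertical below 0.3 rad and linear speed of outer_lid below 0.03 m/s and contact force between outer_lid and the fingers above 0.5 N and contact force between outer_lid and inner_lid below 0.05 N and contact force between outer_lid and tin below 0.05 N and contact force between inner_lid and the fingers below 0.05 N and contact force between inner_lid and the arm below 0.05 N and contact force between outer_lid and screw_dish below 0.05 N and contact force between outer_lid and hinge_bracket below 0.05 N and contact force between outer_lid and wall_hook below 0.05 N and contact force between outer_lid and screwdriver below 0.05 N and contact force between outer_lid and remote below 0.05 N and contact force between outer_lid and battery below 0.05 N); the arm keeps its last pose, push and grip.
It fails at once if the lids are parted (outer lid more than 8 mm off the inner) while the inner lid is not home on the tin (z of outer_lid in the frame of inner_lid above 0.012 m and not (horizontal distance between inner_lid and tin below 0.009 m and z of inner_lid in the frame of tin between 0.033 and 0.041 m and angle between inner_lid's own z axis and vertical below 0.06 rad)).
It fails at once if the fingers touch the inner lid while the outer lid is off it (z of outer_lid in the frame of inner_lid above 0.012 m and contact force between inner_lid and the fingers above 1 N).
It fails at once if another thing on the cabinet is shifted more than 25 mm (distance of any of screw_dish, hinge_bracket, wall_hook, screwdriver, remote, battery from where it was at the start of the episode above 0.025 m).
It also fails if it takes over 72 s, if anything falls off the work surface, if the arm or the gripper's body presses on something with over 40 N, if the wrist force passes 120 N, or if a joint passes its speed limit or range.

## Robot

A 6-joint arm with a two-finger parallel gripper is mounted at the origin on the work surface. World frame = base frame: x ahead of the robot, y to its left, z up, the work surface at z = 0. Lengths are in m, angles in rad, forces in N, time in s.
With the tool pointing down it reaches from about 0.3 to 0.775 m from the base axis. Payload 14.6 kg.
Tool frame: the origin (TCP) lies at the very end of the fingers, on their centre line; the grasp point (between the pads) lies 19 mm behind it; x points along the fingers, y is the direction in which the jaws open and shut, and the axes are right-handed (so a half turn about x gives the same grasp; the last joint's range is limited). The gripper opens to 94 mm and grips with 3 to 60 N. Pads are 16 mm wide; open, the fingers measure 119 mm over their backs; the gripper's body (75 mm by 177 mm) begins 78 mm behind the grasp point.
Start: joints at [-1.184, 0.3, 1.521, -0, 1.321, -0.067], TCP at [0.241, -0.494, 0.205] pointing down, gripper open.
Joint ranges: [-3.03, 3.03], [-0.79, 2.21], [0.23, 2.52], [-1.04, 4.18], [0, 3.07], [-2.55, 2.55]. Speed limits (rad/s): [2.22, 2.22, 2.57, 3.14, 3.14, 3.14].

## Interface

Orientations are given as [roll, pitch, yaw] about the fixed x, y, z axes, in that order (R = Rz(yaw) Ry(pitch) Rx(roll)).
In Python, from station import ctrl, viewer, hand_in gives the robot as it stands. The module is installed in compiled form; this text tells all that it offers.
- The arm moves only by the tool play_rows, never from a script. Its argument "deltas" is a list that holds one entry, the list of rows, each a list of 7 numbers: the shift along the tool's x, y, z in mm, then the turn, a rotation vector about the tool's x, y, z in rad, then the finger opening in mm, from 0 to 94. In form: [[[dx, dy, dz, ax, ay, az, gripper], ...]]. A call has 1 to 10 rows; each row shifts and turns the commanded pose from where the row before left it, along the tool's axes as they then stand; what a row does not reach is not made up. A row lasts 1/10 s, in which the tool goes at most 50 mm and 8.59 degrees, less where a joint would pass 70% of its speed; a pose out of reach is approached as far as the arm can. A call with a gripper value outside its range is refused whole. The fingers move at their own pace and stop on an object; "grip_force" is the grip in N (left out, the last holds). Time passes only in rows, so rows that do not move let the fingers close. It gives the time, the measured TCP pose, the force and the opening at its end, in the units of the state.
- ctrl.get_obs(): the state, without advancing time (a new reading comes with each control period).
- viewer.camera(name): name is "side" or "top"; returns a dict with "img" (384x512x3 uint8, red, green, blue), "fx", "fy", "cx", "cy" (pixels), "distortion" ([k1, k2, p1, p2, k3] as OpenCV has them; the pictures are not rectified), "rvec" (rotation vector, rad) and "tvec" (3), from world to camera coordinates, as OpenCV has them. Camera axes: x right, y down, z forward; pixel columns grow to the right and rows downward; lengths in m; the calibration is good to about 2 mm. A picture is of the moment at which its call begins. There is no depth.
- hand_in(): hands the job in, once; it reports no verdict.
The state is a dict: "time_s": time; "qpos": joint angles; "joint_vel": joint speeds; "tau": joint torques, N m; "ee_pos": TCP position; "eef_rot": TCP orientation; "force": force on the tool from outside, world axes, zero at the start; "moment": the same for the moment, N m; "grip_width": finger opening in m.
Only numpy, scipy, OpenCV 4.12 (cv2) and the standard library are available. Lean on these libraries where they do the work, as an engineer would, in place of code of your own. Each camera call takes 0.05 s, during which the arm holds its last target.

## Working session

There is one attempt and no reset: what is moved stays moved. The work goes in short steps, Python scripts to look and compute and a tool call to move; the robot and the scene stay as the last step left them, time stands still between calls to the robot, and variables do not carry over. Pictures are saved under pics/ and viewed, and the job is handed in when it is done.

Besides the shell and the picture viewer there is one more tool, called after ">>>" as name(argument=value, ...), one argument or row to a line, values as JSON. play_rows: Moves the arm, as the interface text tells. Its arguments: {"type":"object","properties":{"deltas":{"type":"array","items":{"type":"array","items":{"type":"array","items":{"type":"number"}}}},"grip_force":{"type":"number"}},"required":["deltas"]}

```bash
mkdir -p pics; cat > h.py <<'E'
import numpy as np, cv2
from station import ctrl, viewer, hand_in
def cam(n):
    c=viewer.camera(n); return c
def save(c,name,crop=None,s=1):
    im=c['img'][:,:,::-1]
    if crop: x0,y0,x1,y1=crop; im=im[y0:y1,x0:x1]
    cv2.imwrite('pics/'+name,cv2.resize(im,None,fx=s,fy=s,interpolation=cv2.INTER_CUBIC))
def K(c): return np.array([[c['fx'],0,c['cx']],[0,c['fy'],c['cy']],[0,0,1.]])
def ray(c,uv):
    p=cv2.undistortPoints(np.array([[uv]],float),K(c),np.array(c['distortion'],float))[0,0]
    R=cv2.Rodrigues(np.array(c['rvec'],float))[0]; t=np.array(c['tvec'],float).ravel()
    o=-R.T@t; d=R.T@np.array([p[0],p[1],1.]); return o,d
def atz(c,uv,z):
    o,d=ray(c,uv); return o+d*(z-o[2])/d[2]
def proj(c,P):
    return cv2.projectPoints(np.array(P,float).reshape(-1,3),np.array(c['rvec'],float),np.array(c['tvec'],float),K(c),np.array(c['distortion'],float))[0].reshape(-1,2)
E
python3 - <<'E'
from h import *
for n in('side','top'):
    c=cam(n); save(c,n+'0.png',s=1.5); o,d=ray(c,(256,192)); print(n,o,d,c['fx'])
o=ctrl.get_obs(); print(o)
E
```

```text
side [ 0.37868193 -0.91681886  1.21857214] [ 0.10833865  0.63927085 -0.76135593] 432.36264910154824
top [ 0.33723289 -0.00433016  1.24437909] [ 0.18210717  0.01727093 -0.9831473 ] 426.80446698781634
{'time_s': 0.1, 'qpos': array([-1.18362342e+00,  3.00392237e-01,  1.52151511e+00,  1.66110334e-05,
        1.32069210e+00, -6.65973578e-02]), 'joint_vel': array([ 0.00018843,  0.00033096, -0.00224568, -0.00094758,  0.00107715,
       -0.00103065]), 'tau': array([ 1.22976227e-03, -5.32642579e+01, -3.53285122e+01,  7.09401886e-02,
        2.34904687e-02, -4.61451873e-05]), 'ee_pos': array([ 0.24101145, -0.49412411,  0.2049575 ]), 'eef_rot': array([-1.65337379,  1.5697894 ,  1.94198501]), 'force': array([-0.34042722, -0.25977124, -0.54439883]), 'moment': array([ 0.00460494, -0.03279645, -0.04614168]), 'grip_width': 0.09364607036405327}
```

View pics/side0.png

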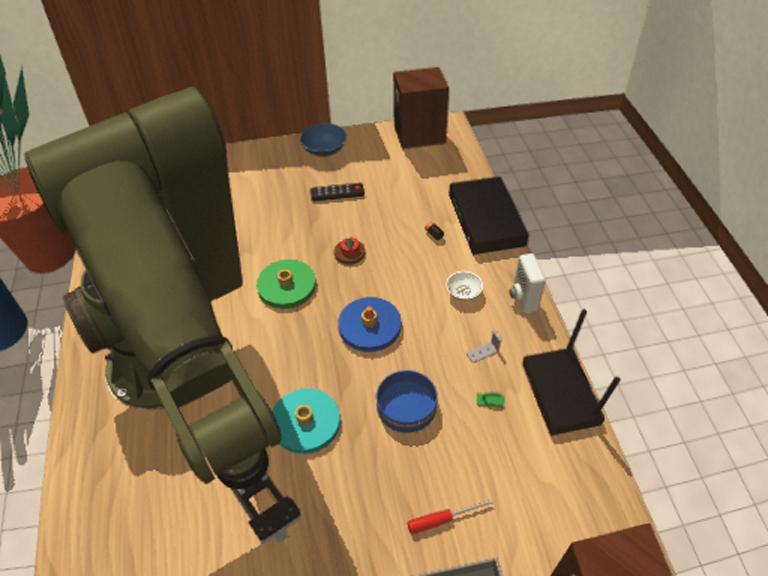

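View pics/top0.png

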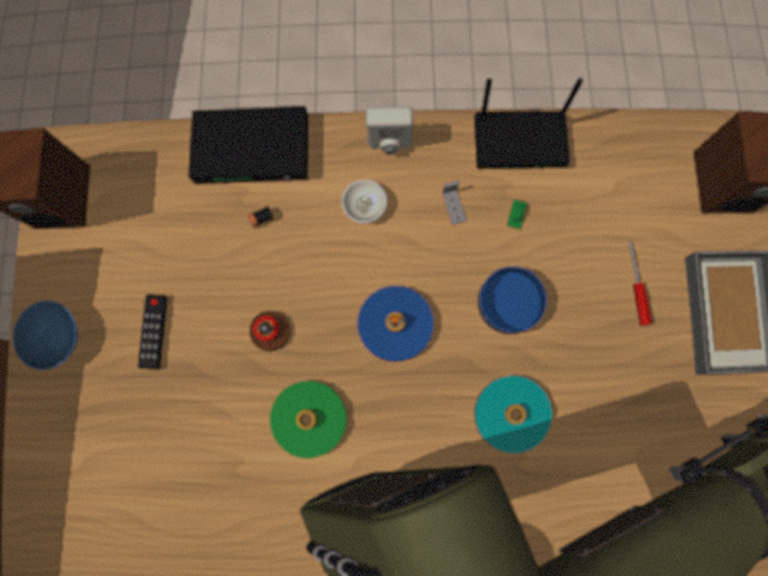

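The top view shows the blue lids near (395,322), the tin at (512,300) and the spindle with the red roll at (267,330), in 1.5x pixels. I'll crop in on these.

```bash
python3 - <<'E'
from h import *
c=cam('top'); c2=cam('side')
a=lambda c,x,y,w=40:cv2.resize(c['img'][y-w:y+w,x-w:x+w,::-1],(380,380),interpolation=cv2.INTER_CUBIC)
r1=np.hstack([a(c,178,220,20),a(c,264,215)]);
cv2.imwrite('pics/c1.png',r1)
cv2.imwrite('pics/c2.png',np.hstack([a(c,341,200),a(c2,233,166,20)]))
cv2.imwrite('pics/c3.png',np.hstack([a(c2,246,215),a(c2,271,268)]))
E
```

```text
(no output)
```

View pics/c1.png

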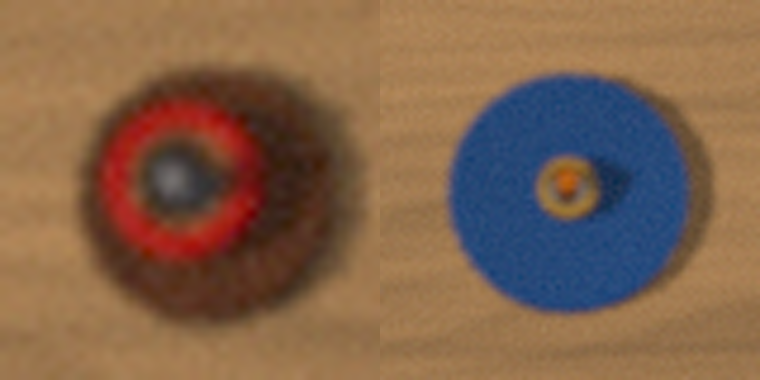

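View pics/c2.png

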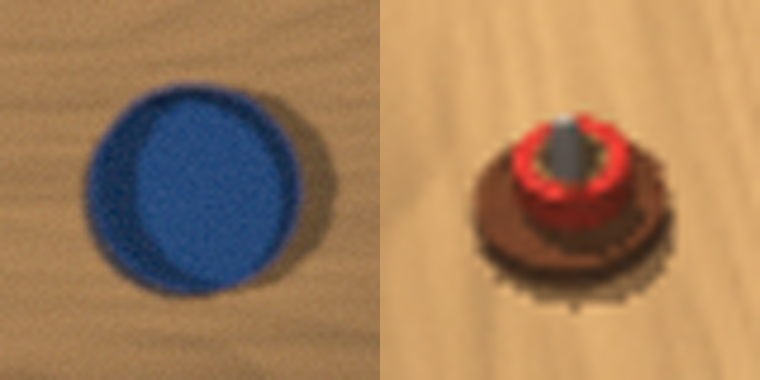

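View pics/c3.png

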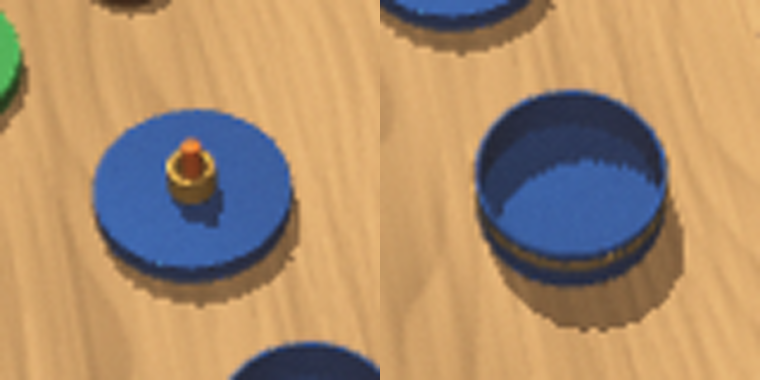

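```bash
cat >> h.py <<'E'
def full(cx,cy,x,y,w): s=380/(2*w); return (x-w+(cx+.5)/s-.5, y-w+(cy+.5)/s-.5)
E
python3 - <<'E'
from h import *
c=cam('top'); c2=cam('side')
for n,C,a,z in [('roll t',c,(182,180,178,220,20),.033),('post t',c,(177,175,178,220,20),.058),('roll s',c2,(191.5,161,233,166,20),.033),('post s',c2,(187,122,233,166,20),.058),
 ('lid t',c,(189,192,264,215,40),.024),('collar t',c,(188,188,264,215,40),.048),('knob t',c,(187,183,264,215,40),.070),
 ('lid s',c2,(192.5,190,246,215,40),.024),('collar s',c2,(190,165,246,215,40),.048),('knob s',c2,(190,145,246,215,40),.070),
 ('tin t',c,(193,190,341,200,40),.045),('tin s',c2,(191.5,174,271,268,40),.045)]:
    print(n,atz(C,full(*a),z).round(4))
# fitted circle overlay
def ov(C,circs,box,name):
    x,y,w=box; s=12 if w<=25 else 8
    im=cv2.resize(C['img'][y-w:y+w,x-w:x+w,::-1],None,fx=s,fy=s,interpolation=cv2.INTER_CUBIC)
    for (px,py,pz,r) in circs:
        t=np.linspace(0,2*np.pi,60); P=np.stack([px+r*np.cos(t),py+r*np.sin(t),0*t+pz],1)
        q=(proj(C,P)-[x-w,y-w]+.5)*s-.5
        cv2.polylines(im,[q.round().astype(int)],True,(255,255,255),1)
    return cv2.resize(im,(400,400))
E
```

```text
roll t [0.4891 0.2468 0.033 ]
post t [0.4875 0.2431 0.058 ]
roll s [0.4887 0.2432 0.033 ]
post s [0.4881 0.2406 0.058 ]
lid t [ 0.4954 -0.003   0.024 ]
collar t [ 0.4947 -0.0025  0.048 ]
knob t [ 0.4947 -0.002   0.07  ]
lid s [ 0.4952 -0.0079  0.024 ]
collar s [ 0.4952 -0.0033  0.048 ]
knob s [ 0.4962 -0.0025  0.07  ]
tin t [ 0.532 -0.226  0.045]
tin s [ 0.5341 -0.2328  0.045 ]
```

```bash
cat >> h.py <<'E'
def ov(C,circs,box):
    x,y,w=box; s=8
    im=cv2.resize(C['img'][y-w:y+w,x-w:x+w,::-1],None,fx=s,fy=s,interpolation=cv2.INTER_CUBIC)
    for (px,py,pz,r) in circs:
        t=np.linspace(0,2*np.pi,60); P=np.stack([px+r*np.cos(t),py+r*np.sin(t),0*t+pz],1)
        q=(proj(C,P)-[x-w,y-w]+.5)*s-.5
        cv2.polylines(im,[q.round().astype(int)],True,(255,255,255),1)
    return cv2.resize(im,(390,390))
E
python3 - <<'E'
from h import *
c=cam('top'); c2=cam('side')
T=[(.533,-.2275,.045,.064)]; L=[(.495,-.003,.024,.0735),(.495,-.003,.048,.018)]; R=[(.489,.245,.033,.024),(.488,.242,.014,.04)]
cv2.imwrite('pics/o1.png',np.hstack([ov(c,T,(341,200,40)),ov(c2,T,(271,268,40))]))
cv2.imwrite('pics/o2.png',np.vstack([np.hstack([ov(c,L,(264,215,40)),ov(c2,L,(246,215,40))])[50:340],np.hstack([ov(c,R,(178,220,20)),ov(c2,R,(233,166,20))])[60:365]]))
E
```

```text
(no output)
```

View pics/o1.png

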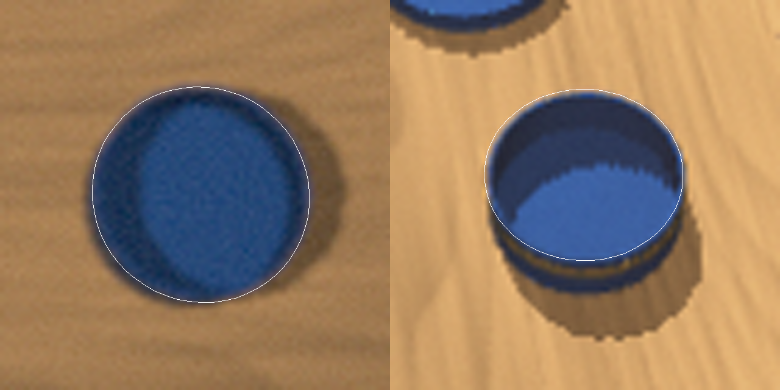

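View pics/o2.png

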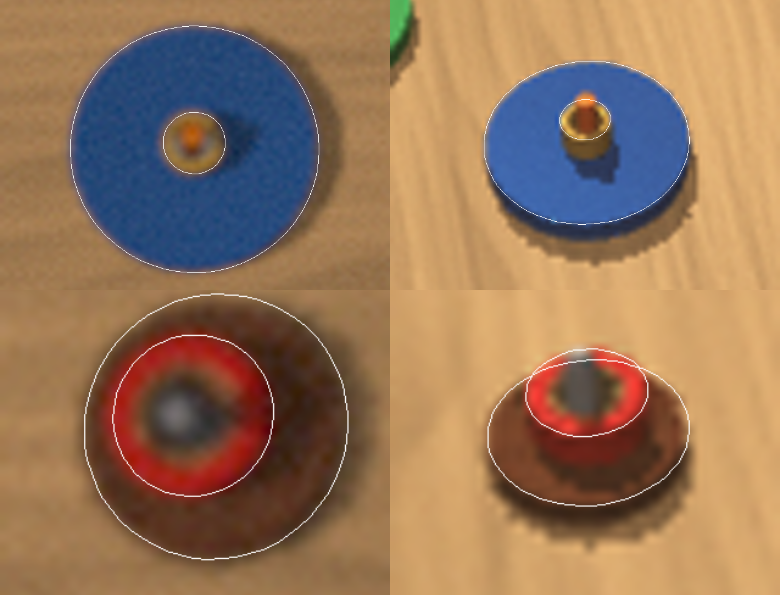

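```bash
cat >> h.py <<'E'
from scipy.spatial.transform import Rotation as Ro
def st():
    o=ctrl.get_obs(); R=Ro.from_euler('xyz',o['eef_rot']).as_matrix(); return o,R
def to(P):
    o,R=st(); d=R.T@(np.array(P)-o['ee_pos'])*1000
    print('t',o['time_s'],'pos',o['ee_pos'].round(4),'w',round(float(o['grip_width']),4),'F',np.round(o['force'],1),'q',o['qpos'].round(2)); print('R',R.round(3).tolist()); print('tool delta mm',d.round(1)); return d
E
python3 -c "
from h import *
to([.489,.245,.205])"
```

```text
t 0.4 pos [ 0.2411 -0.4943  0.2053] w 0.0936 F [ 0.2 -0.5 -0.1] q [-1.18  0.3   1.52  0.    1.32 -0.07]
R [[-0.0, 0.438, -0.899], [0.0, -0.899, -0.438], [-1.0, -0.0, -0.0]]
tool delta mm [ 5.000e-01 -5.558e+02 -5.469e+02]
```

>>> play_rows(
  deltas=[
    [[0,0,0,0.1133,0,0,94],[0,0,0,0.1133,0,0,94],[0,0,0,0.1133,0,0,94],[0,0,0,0.1133,0,0,94],[0,-15,-15,0,0,0,94],[0,-25,-25,0,0,0,94],[0,-25,-25,0,0,0,94],[0,-25,-25,0,0,0,94],[0,-25,-25,0,0,0,94],[0,-25,-25,0,0,0,94]],
  ],
)

```text
time_s: 1.4
ee_pos: [0.3819, -0.3531, 0.2056]
eef_rot: [2.466, 1.571, -0.675]
force: [-0.3, -0.3, -0.7]
grip_width: 0.0942
```

```bash
python3 -c "
from h import *
to([.489,.245,.205])"
```

```text
t 1.4 pos [ 0.3819 -0.3531  0.2056] w 0.0942 F [-0.3 -0.3 -0.7] q [-0.82  0.23  1.61  0.    1.3   0.75]
R [[0.0, 0.001, -1.0], [-0.0, -1.0, -0.001], [-1.0, 0.0, -0.0]]
tool delta mm [ 5.000e-01 -5.981e+02 -1.074e+02]
```

>>> play_rows(
  deltas=[
    [[0,-37,-7,0,0,0,94],[0,-37,-7,0,0,0,94],[0,-37,-7,0,0,0,94],[0,-37,-7,0,0,0,94],[0,-37,-7,0,0,0,94],[0,-37,-7,0,0,0,94],[0,-37,-7,0,0,0,94],[0,-37,-7,0,0,0,94],[0,-37,-7,0,0,0,94],[0,-37,-7,0,0,0,94]],
  ],
)

```text
time_s: 2.4
ee_pos: [0.4509, 0.0174, 0.2056]
eef_rot: [3.074, 1.57, -0.067]
force: [1.0, -0.2, 1.0]
grip_width: 0.0939
```

>>> play_rows(
  deltas=[
    [[0,-37,-7,0,0,0,94],[0,-37,-7,0,0,0,94],[0,-37,-7,0,0,0,94],[0,-37,-7,0,0,0,94],[0,-37,-7,0,0,0,94],[20,-37,-4,0,0,0,94],[30,-6,0,0,0,0,94],[30,0,0,0,0,0,94],[20,0,0,0,0,0,94],[0,0,0,0,0,0,94]],
  ],
)

```text
time_s: 3.4
ee_pos: [0.4884, 0.2434, 0.1029]
eef_rot: [0.394, 1.566, -2.747]
force: [-0.1, 0.6, 0.4]
grip_width: 0.0943
```

```bash
python3 -c "
from h import *
to([.489,.245,.016])
c=cam('side');save(c,'s1.png',(170,80,330,200),4.8)"
```

```text
t 3.4 pos [0.4884 0.2434 0.1029] w 0.0943 F [-0.1  0.6  0.4] q [0.4  0.4  1.64 0.   1.11 1.97]
R [[-0.004, 0.001, -1.0], [-0.002, -1.0, -0.001], [-1.0, 0.002, 0.004]]
tool delta mm [86.9 -1.8 -1. ]
```

View pics/s1.png

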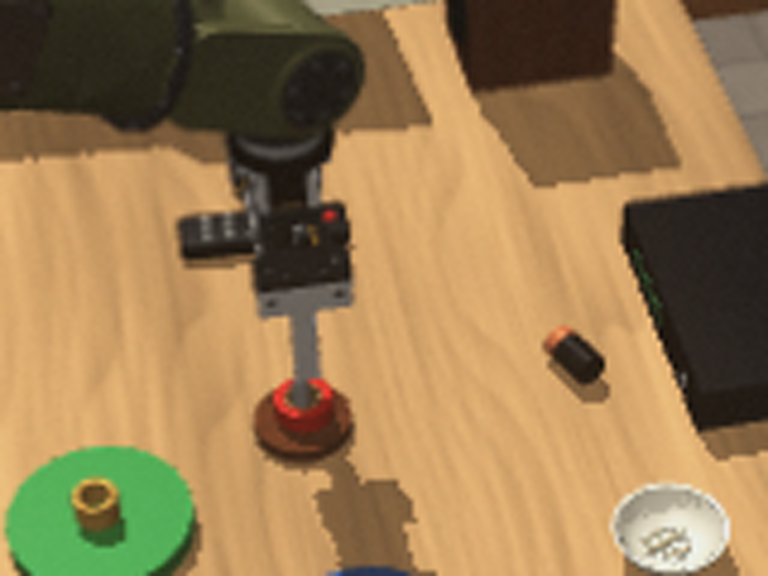

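The gripper hangs over the roll at (303,405), with the fingers in the view plane. The jaws straddle it, so I'm descending.

>>> play_rows(
  deltas=[
    [[20,-1,0,0,0,0,94],[20,0,-1,0,0,0,94],[20,0,0,0,0,0,94],[15,0,0,0,0,0,94],[9,0,0,0,0,0,94],[0,0,0,0,0,0,40],[0,0,0,0,0,0,40],[0,0,0,0,0,0,40],[0,0,0,0,0,0,40],[0,0,0,0,0,0,40]],
  ],
  grip_force=15,
)

```text
time_s: 4.45
ee_pos: [0.4909, 0.2449, 0.0219]
eef_rot: [-2.749, 1.57, 0.393]
force: [0.2, -0.2, 0.1]
grip_width: 0.0575
```

>>> play_rows(
  deltas=[
    [[0,0,0,0,0,0,40],[0,0,0,0,0,0,40],[0,0,0,0,0,0,40],[-5,0,0,0,0,0,40],[-10,0,0,0,0,0,40]],
  ],
)

```text
time_s: 4.95
ee_pos: [0.4902, 0.2446, 0.0363]
eef_rot: [0.414, 1.569, -2.727]
force: [0.6, -0.3, 0.3]
grip_width: 0.0479
```

```bash
python3 -c "
from h import *
to([.489,.245,.016])
c=cam('side');save(c,'s2.png',(190,120,270,180),9)"
```

```text
t 4.95 pos [0.4902 0.2446 0.0363] w 0.0479 F [ 0.6 -0.3  0.3] q [ 0.4   0.5   1.68 -0.    0.97  1.97]
R [[-0.001, 0.001, -1.0], [-0.001, -1.0, -0.001], [-1.0, 0.001, 0.001]]
tool delta mm [20.3 -0.4  1.2]
```

View pics/s2.png

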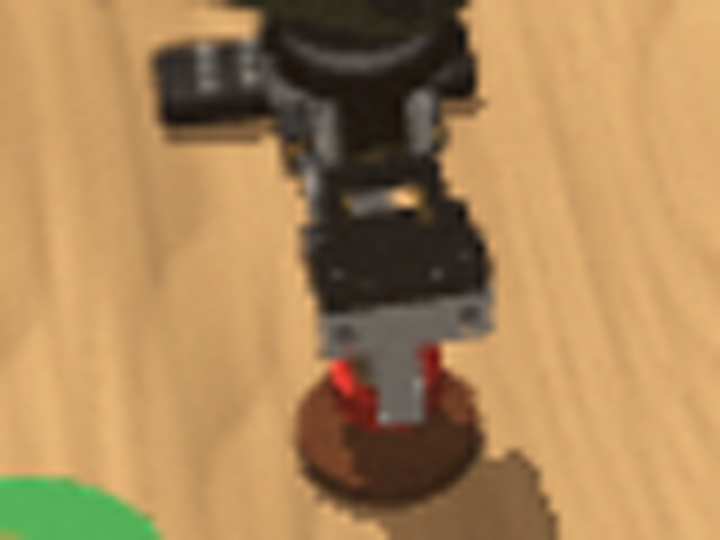

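The opening reads 47.9 mm, so the roll is held. I'll lift it to clear the post and carry it to the tin.

>>> play_rows(
  deltas=[
    [[-20,0,0,0,0,0,40],[-25,0,0,0,0,0,40],[-25,0,0,0,0,0,40],[-25,0,0,0,0,0,40],[-10,12,-1,0,0,0,40],[0,25,-3,0,0,0,40],[0,35,-3,0,0,0,40],[0,35,-3,0,0,0,40],[0,35,-3,0,0,0,40],[0,35,-3,0,0,0,40]],
  ],
)

```text
time_s: 6.0
ee_pos: [0.5063, 0.0657, 0.141]
eef_rot: [0.352, 1.57, -2.789]
force: [0.8, 1.0, -1.1]
grip_width: 0.0483
```

>>> play_rows(
  deltas=[
    [[0,35,-3,0,0,0,40],[0,35,-3,0,0,0,40],[0,35,-3,0,0,0,40],[0,35,-3,0,0,0,40],[0,35,-3,0,0,0,40],[0,35,-3,0,0,0,40],[0,35,-3,0,0,0,40],[0,30,-3,0,0,0,40],[0,20,-3,0,0,0,40],[0,0,0,0,0,0,40]],
  ],
)

```text
time_s: 7.0
ee_pos: [0.5331, -0.2297, 0.1406]
eef_rot: [-0.092, 1.57, 3.048]
force: [0.5, -0.0, -0.2]
grip_width: 0.048
```

```bash
python3 -c "
from h import *
to([.533,-.227,.0110])
c=cam('side');save(c,'s3.png',(190,160,350,280),4.8)"
```

```text
t 7.0 pos [ 0.5331 -0.2297  0.1406] w 0.048 F [ 0.5 -0.  -0.2] q [-0.47  0.43  1.51 -0.    1.21  1.1 ]
R [[-0.001, -0.002, -1.0], [0.0, -1.0, 0.002], [-1.0, -0.0, 0.001]]
tool delta mm [129.6  -2.7  -0. ]
```

View pics/s3.png

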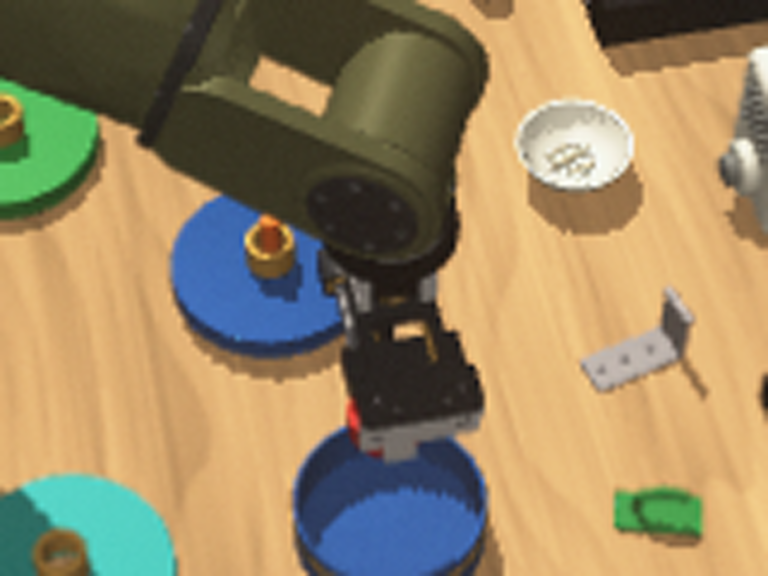

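>>> play_rows(
  deltas=[
    [[25,-2,0,0,0,0,40],[25,-1,0,0,0,0,40],[25,0,0,0,0,0,40],[20,0,0,0,0,0,40],[15,0,0,0,0,0,40],[10,0,0,0,0,0,40],[6,0,0,0,0,0,40],[2,0,0,0,0,0,40],[0,0,0,0,0,0,40]],
  ],
)

```text
time_s: 7.95
ee_pos: [0.5341, -0.2242, 0.0138]
eef_rot: [2.65, 1.57, -0.491]
force: [-0.3, -0.3, -1.0]
grip_width: 0.0483
```

```bash
python3 -c "
from h import *
to([.533,-.227,.0110])"
```

```text
t 7.95 pos [ 0.5341 -0.2242  0.0138] w 0.0483 F [-0.3 -0.3 -1. ] q [-0.46  0.59  1.59 -0.    0.96  1.11]
R [[0.0, 0.001, -1.0], [-0.0, -1.0, -0.001], [-1.0, 0.0, -0.0]]
tool delta mm [2.8 2.8 1.1]
```

>>> play_rows(
  deltas=[
    [[1.5,0,0,0,0,0,40],[1,0,0,0,0,0,40],[0,0,0,0,0,0,40]],
  ],
)

```text
time_s: 8.25
ee_pos: [0.534, -0.2242, 0.0111]
eef_rot: [2.755, 1.571, -0.386]
force: [-0.3, -0.1, -0.9]
grip_width: 0.0476
```

>>> play_rows(
  deltas=[
    [[0,0,0,0,0,0,68],[0,0,0,0,0,0,68],[0,0,0,0,0,0,68],[0,0,0,0,0,0,68],[0,0,0,0,0,0,68],[-8,0,0,0,0,0,68],[-15,0,0,0,0,0,68],[-20,0,0,0,0,0,68],[-25,0,0,0,0,0,68],[-30,0,0,0,0,0,68]],
  ],
)

```text
time_s: 9.25
ee_pos: [0.5337, -0.224, 0.1107]
eef_rot: [-0.429, 1.571, 2.713]
force: [0.2, -0.7, 0.1]
grip_width: 0.0681
```

>>> play_rows(
  deltas=[
    [[-30,0,0,0,0,0,50],[0,-30,0,0,0,0,40],[0,-30,5,0,0,0,40],[0,-30,5,0,0,0,40],[0,-30,5,0,0,0,40],[0,-30,5,0,0,0,40],[0,-30,8,0,0,0,40],[0,-30,8,0,0,0,40],[0,-10,2,0,0,0,40],[0,0,0,0,0,0,40]],
  ],
)

```text
time_s: 10.25
ee_pos: [0.496, -0.0035, 0.14]
eef_rot: [3.042, 1.569, -0.097]
force: [0.6, 0.1, 0.2]
grip_width: 0.04
```

```bash
python3 -c "
from h import *
to([.495,-.003,.0520])
c=cam('side');save(c,'s4.png',(190,180,350,300),4.8)"
```

```text
t 10.25 pos [ 0.496  -0.0035  0.14  ] w 0.04 F [0.6 0.1 0.2] q [-0.08  0.25  1.75 -0.    1.14  1.49]
R [[0.001, 0.002, -1.0], [-0.0, -1.0, -0.002], [-1.0, 0.0, -0.001]]
tool delta mm [88.  -0.5  1.1]
```

View pics/s4.png

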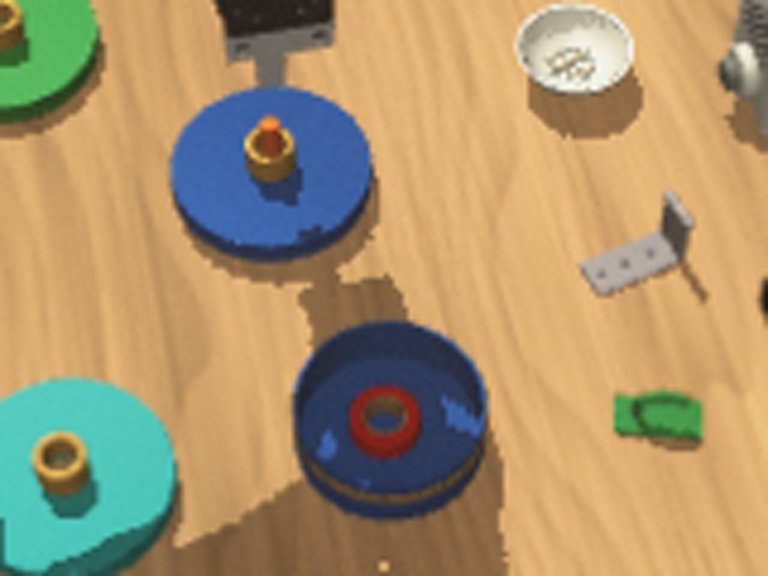

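The roll lies flat in the tin at (385,420), and step 1 looks met. Next I descend onto the knob and grip it.

>>> play_rows(
  deltas=[
    [[25,0,0,0,0,0,40],[25,0,0,0,0,0,40],[20,0,0.5,0,0,0,40],[12,0,0,0,0,0,40],[5,0,0,0,0,0,40],[0,0,0,0,0,0,40]],
  ],
  grip_force=30,
)

```text
time_s: 10.9
ee_pos: [0.4955, -0.0047, 0.0519]
eef_rot: [0.034, 1.57, -3.107]
force: [-0.3, 0.9, -0.1]
grip_width: 0.0396
```

```bash
python3 -c "
from h import *
to([.495,-.003,.0520])
c=cam('side');save(c,'s5.png',(206,160,286,220),9)"
```

```text
t 10.9 pos [ 0.4955 -0.0047  0.0519] w 0.0396 F [-0.3  0.9 -0.1] q [-0.08  0.37  1.82 -0.    0.95  1.49]
R [[-0.0, -0.0, -1.0], [-0.0, -1.0, 0.0], [-1.0, 0.0, 0.0]]
tool delta mm [-0.1 -1.7  0.5]
```

View pics/s5.png

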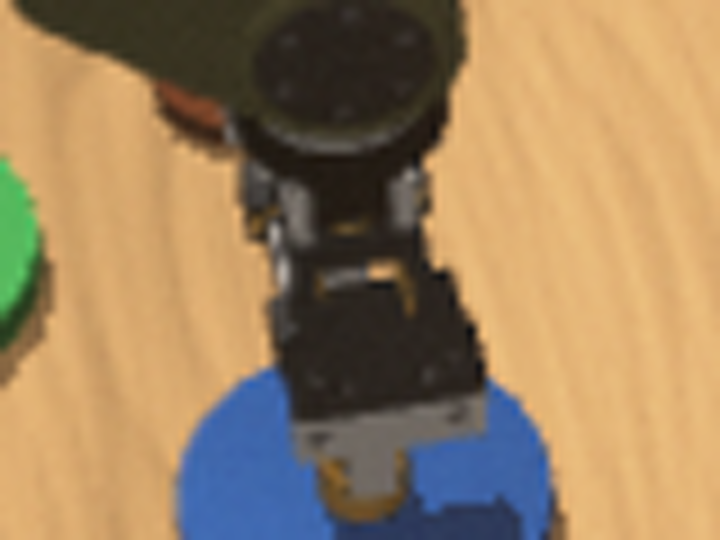

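```bash
python3 -c "
from h import *
c=cam('side')
# finger near tip outer face at (px,py,pz) ; collar near face
print((proj(c,[[.4955,-.0355,.052],[.495,-.021,.048],[.495,-.021,.03]])-[206,160])*9)
c=cam('top');save(c,'t5.png',(224,175,304,235),9)"
```

```text
[[372.10133057 503.18091419]
 [364.32109892 480.01783785]
 [366.16394238 508.66751425]]
```

View pics/t5.png

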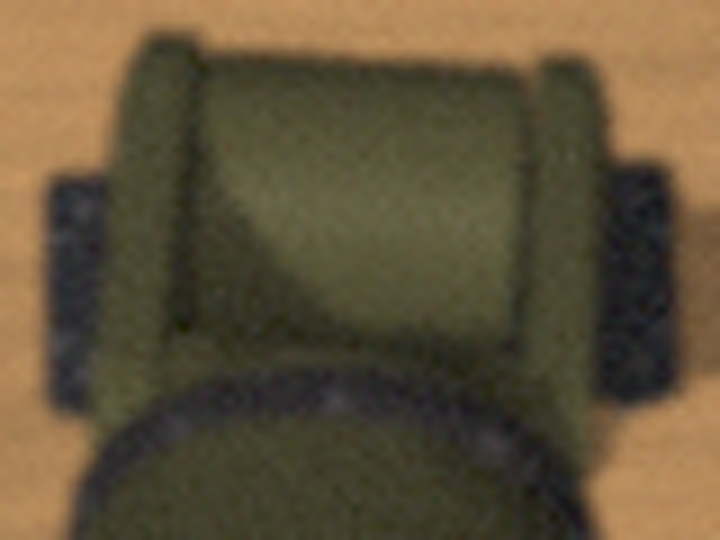

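The finger tip is within about 1.5 mm of the knob axis, so I'll close on it.

>>> play_rows(
  deltas=[
    [[0,-1,1,0,0,0,40],[0,0,0,0,0,0,8],[0,0,0,0,0,0,8],[0,0,0,0,0,0,8],[0,0,0,0,0,0,8],[0,0,0,0,0,0,8],[0,0,0,0,0,0,8],[0,0,0,0,0,0,8]],
  ],
)

```text
time_s: 11.85
ee_pos: [0.4943, -0.0032, 0.052]
eef_rot: [-2.535, 1.571, 0.607]
force: [-0.5, 1.9, 1.9]
grip_width: 0.0132
```

>>> play_rows(
  deltas=[
    [[-3,0,0,0,0,0,8],[-7,0,0,0,0,0,8],[-12,0,0,0,0,0,8],[-18,0,0,0,0,0,8],[-20,0,0,0,0,0,8],[-20,0,0,0,0,0,8],[-10,0,0,0,0,0,8],[0,0,0,0,0,0,8]],
  ],
)

```text
time_s: 12.65
ee_pos: [0.4949, -0.0032, 0.1435]
eef_rot: [3.048, 1.568, -0.093]
force: [0.2, -0.3, -2.4]
grip_width: 0.0132
```

```bash
python3 -c "
from h import *
to([.533,-.227,.090])
c=cam('side');save(c,'s6.png',(170,120,330,240),4.8)"
```

```text
t 12.65 pos [ 0.4949 -0.0032  0.1435] w 0.0132 F [ 0.2 -0.3 -2.4] q [-0.08  0.24  1.75 -0.    1.15  1.49]
R [[0.003, 0.001, -1.0], [-0.0, -1.0, -0.001], [-1.0, 0.0, -0.003]]
tool delta mm [ 53.6 223.8 -37.8]
```

View pics/s6.png

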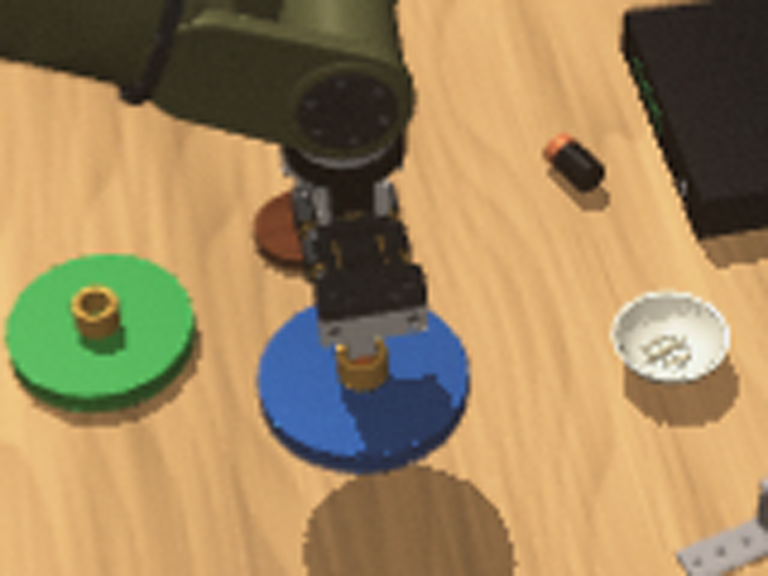

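Both lids are up: the wrist reads 2.4 N and they look level. I'll carry them over to the tin.

>>> play_rows(
  deltas=[
    [[0,10,-2,0,0,0,8],[0,20,-3,0,0,0,8],[0,27,-5,0,0,0,8],[0,30,-5,0,0,0,8],[0,30,-5,0,0,0,8],[0,30,-5,0,0,0,8],[0,27,-5,0,0,0,8],[0,25,-4,0,0,0,8],[0,15,-2,0,0,0,8],[0,10,-2,0,0,0,8]],
  ],
)

```text
time_s: 13.7
ee_pos: [0.5321, -0.2283, 0.141]
eef_rot: [-0.458, 1.569, 2.683]
force: [1.5, 0.2, -1.9]
grip_width: 0.013
```

>>> play_rows(
  deltas=[
    [[0,0,0,0,0,0,8],[0,0,0,0,0,0,8]],
  ],
)

```text
time_s: 13.9
ee_pos: [0.5323, -0.2265, 0.1417]
eef_rot: [-0.712, 1.57, 2.431]
force: [-0.0, 1.1, -1.9]
grip_width: 0.013
```

```bash
python3 -c "
from h import *
to([.533,-.227,.090])
c=cam('side');save(c,'s7.png',(190,200,350,320),4.8)
c=cam('top');save(c,'t7.png',(290,150,390,250),5)"
```

```text
t 13.9 pos [ 0.5323 -0.2265  0.1417] w 0.013 F [-0.   1.1 -1.9] q [-0.47  0.42  1.51  0.    1.21  1.1 ]
R [[-0.0, 0.001, -1.0], [0.0, -1.0, -0.001], [-1.0, -0.0, 0.0]]
tool delta mm [51.7  0.5 -0.7]
```

View pics/s7.png

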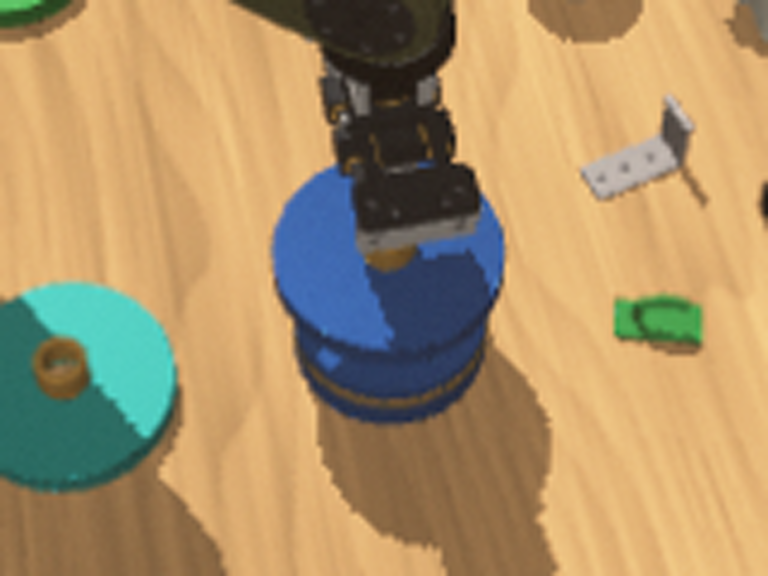

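View pics/t7.png

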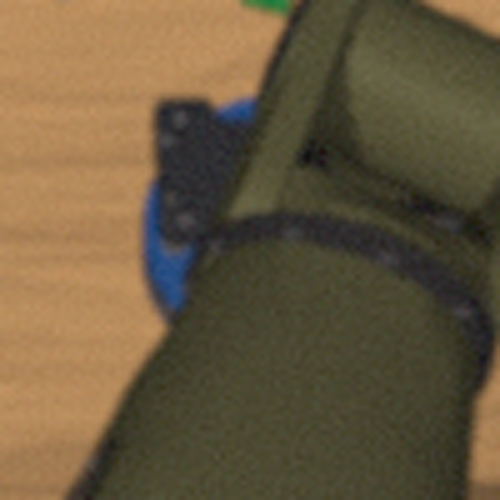

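Lid and tin look concentric, so I'm lowering slowly while watching the force.

>>> play_rows(
  deltas=[
    [[10,0,0,0,0,0,8],[12,0,0,0,0,0,8],[10,0,0,0,0,0,8],[6,0,0,0,0,0,8],[4,0,0,0,0,0,8],[3,0,0,0,0,0,8],[2,0,0,0,0,0,8],[0,0,0,0,0,0,8]],
  ],
)

```text
time_s: 14.8
ee_pos: [0.5325, -0.2272, 0.0949]
eef_rot: [-2.503, 1.571, 0.639]
force: [-0.7, -1.0, -1.8]
grip_width: 0.0132
```

>>> play_rows(
  deltas=[
    [[2,0,0,0,0,0,8],[1,0,0,0,0,0,8],[0,0,0,0,0,0,8]],
  ],
)

```text
time_s: 15.1
ee_pos: [0.5324, -0.2271, 0.0919]
eef_rot: [-0.437, 1.571, 2.705]
force: [-0.4, 0.6, -1.7]
grip_width: 0.0131
```

>>> play_rows(
  deltas=[
    [[1,0,0,0,0,0,8],[1,0,0,0,0,0,8],[0,0,0,0,0,0,8]],
  ],
)

```text
time_s: 15.4
ee_pos: [0.5324, -0.2272, 0.0898]
eef_rot: [-0.486, 1.571, 2.656]
force: [-0.6, 0.5, -2.8]
grip_width: 0.013
```

>>> play_rows(
  deltas=[
    [[1,0,0,0,0,0,8],[0,0,0,0,0,0,8]],
  ],
)

```text
time_s: 15.6
ee_pos: [0.5325, -0.2272, 0.0891]
eef_rot: [2.811, 1.571, -0.33]
force: [-0.6, 0.2, -1.4]
grip_width: 0.0132
```

>>> play_rows(
  deltas=[
    [[1,0,0,0,0,0,8],[0,0,0,0,0,0,8]],
  ],
)

```text
time_s: 15.8
ee_pos: [0.5326, -0.2272, 0.089]
eef_rot: [2.688, 1.57, -0.453]
force: [-4.2, 2.8, 9.8]
grip_width: 0.0133
```

>>> play_rows(
  deltas=[
    [[1,0,0,0,0,0,8],[0,0,0,0,0,0,8]],
  ],
)

```text
time_s: 16.0
ee_pos: [0.5326, -0.2273, 0.089]
eef_rot: [2.633, 1.57, -0.508]
force: [-8.8, 4.9, 19.5]
grip_width: 0.013
```

Contact came at z = 0.089, exactly the expected home height. I'll relax the push, release and rise.

>>> play_rows(
  deltas=[
    [[-1.6,0,0,0,0,0,8],[0,0,0,0,0,0,40],[0,0,0,0,0,0,40],[0,0,0,0,0,0,40],[0,0,0,0,0,0,40],[0,0,0,0,0,0,40],[-10,0,0,0,0,0,40],[-20,0,0,0,0,0,55],[-20,0,0,0,0,0,60],[-10,0,0,0,0,0,60]],
  ],
)

```text
time_s: 17.0
ee_pos: [0.533, -0.2274, 0.151]
eef_rot: [2.67, 1.568, -0.471]
force: [-0.8, -0.6, 0.3]
grip_width: 0.0589
```

```bash
python3 -c "
from h import *
to([.5325,-.2272,.0645])
c=cam('side')
cv2.imwrite('pics/s8.png',np.hstack([ov(c,[(.5325,-.2272,.061,.0735),(.5325,-.2272,.085,.018)],(271,262,40)),cv2.resize(c['img'][222:302,231:311,::-1],(390,390),interpolation=2)]))"
```

```text
t 17.0 pos [ 0.533  -0.2274  0.151 ] w 0.0589 F [-0.8 -0.6  0.3] q [-0.47  0.41  1.5  -0.    1.23  1.1 ]
R [[0.002, 0.001, -1.0], [-0.001, -1.0, -0.001], [-1.0, 0.001, -0.002]]
tool delta mm [86.5 -0.4  0.7]
```

View pics/s8.png

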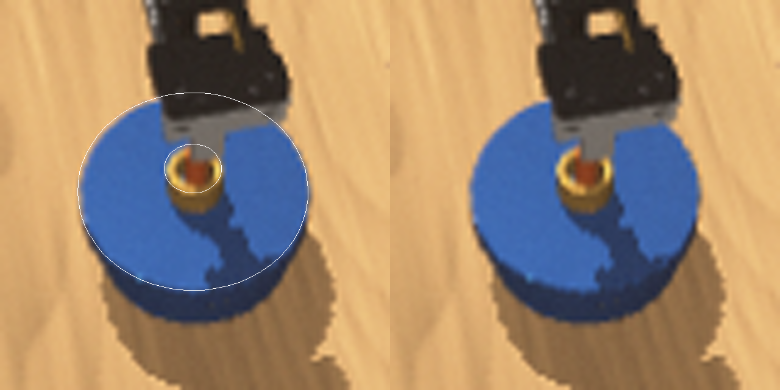

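The lids are home: the predicted circles match the top edge and the collar. I'll go down around the collar.

>>> play_rows(
  deltas=[
    [[20,0,0.5,0,0,0,60],[25,0,0,0,0,0,60],[20,0,0,0,0,0,60],[12,0,0,0,0,0,60],[7,0,0,0,0,0,60],[0,0,0,0,0,0,60]],
  ],
  grip_force=20,
)

```text
time_s: 17.65
ee_pos: [0.5318, -0.2271, 0.064]
eef_rot: [-0.445, 1.57, 2.697]
force: [-0.1, 0.2, -0.3]
grip_width: 0.0598
```

>>> play_rows(
  deltas=[
    [[0,0,0,0,0,0,48],[0,0,0,0,0,0,42],[0,0,0,0,0,0,39],[0,0,0,0,0,0,37],[0,0,0,0,0,0,35],[0,0,0,0,0,0,32],[0,0,0,0,0,0,30],[0,0,0,0,0,0,30],[0,0,0,0,0,0,30]],
  ],
)

```text
time_s: 18.55
ee_pos: [0.5321, -0.2274, 0.0649]
eef_rot: [2.533, 1.57, -0.608]
force: [-1.7, -1.2, 5.8]
grip_width: 0.0357
```

```bash
python3 -c "
from h import *
to([.5325,-.2272,.066])
c=cam('side');save(c,'s9.png',(231,222,311,302),7)"
```

```text
t 18.55 pos [ 0.5321 -0.2274  0.0649] w 0.0357 F [-1.7 -1.2  5.8] q [-0.47  0.51  1.57 -0.    1.06  1.1 ]
R [[0.001, 0.001, -1.0], [-0.0, -1.0, -0.001], [-1.0, 0.0, -0.001]]
tool delta mm [-1.1 -0.2 -0.4]
```

View pics/s9.png

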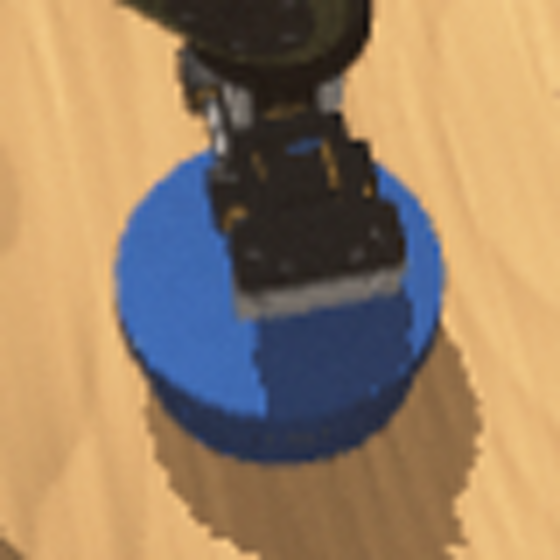

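>>> play_rows(
  deltas=[
    [[-2,0,0,0,0,0,30],[-4,0,0,0,0,0,30],[-8,0,0,0,0,0,30],[-10,0,0,0,0,0,30],[0,0,0,0,0,0,30]],
  ],
)

```text
time_s: 19.1
ee_pos: [0.5327, -0.2275, 0.0904]
eef_rot: [2.692, 1.568, -0.449]
force: [-0.3, 0.1, -0.8]
grip_width: 0.0361
```

```bash
python3 -c "
from h import *
to([.5325,-.2272,.160])
c=cam('side');save(c,'s10.png',(231,222,311,302),7)"
```

```text
t 19.1 pos [ 0.5327 -0.2275  0.0904] w 0.0361 F [-0.3  0.1 -0.8] q [-0.47  0.48  1.56  0.    1.1   1.1 ]
R [[0.002, 0.001, -1.0], [-0.001, -1.0, -0.001], [-1.0, 0.001, -0.002]]
tool delta mm [-69.6  -0.2  -0. ]
```

View pics/s10.png

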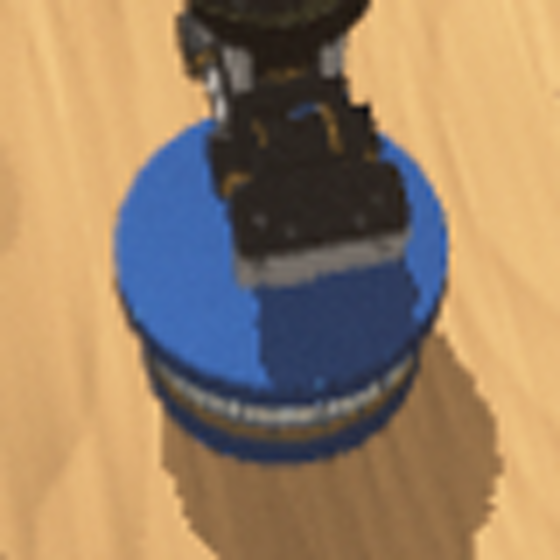

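The outer lid is rising on its own. The wrist reads about 1 N, and the white inner lid stays on the tin at (290,410). I'll lift it the rest of the way.

>>> play_rows(
  deltas=[
    [[-8,0,0,0,0,0,30],[-12,0,0,0,0,0,30],[-12,0,0,0,0,0,30],[-12,0,0,0,0,0,30],[-12,0,0,0,0,0,30],[-12,0,0,0,0,0,30],[-8,0,0,0,0,0,30],[-4,0,0,0,0,0,30],[0,0,0,0,0,0,30],[0,0,0,0,0,0,30]],
  ],
)

```text
time_s: 20.15
ee_pos: [0.5318, -0.2271, 0.1681]
eef_rot: [-0.471, 1.57, 2.672]
force: [-0.3, -0.4, -1.4]
grip_width: 0.0355
```

>>> play_rows(
  deltas=[
    [[0,0,0,0,0,0,30],[0,0,0,0,0,0,30],[0,0,0,0,0,0,30],[0,0,0,0,0,0,30]],
  ],
)

```text
time_s: 20.55
ee_pos: [0.5319, -0.2271, 0.1684]
eef_rot: [-0.641, 1.571, 2.501]
force: [0.7, -0.2, -1.8]
grip_width: 0.0357
```

```bash
python3 -c "
from h import *
to([.5325,-.2272,.160])
c=cam('side');save(c,'s11.png',(211,192,331,312),5)
cv2.imwrite('pics/s12.png',np.hstack([ov(c,[(.533,-.227,.048,.068),(.533,-.227,.107,.007)],(271,262,40)),ov(c,[(.5325,-.2272,.061+.105,.0735)],(271,232,45))]))"
```

```text
t 20.55 pos [ 0.5319 -0.2271  0.1684] w 0.0357 F [ 0.7 -0.2 -1.8] q [-0.47  0.39  1.48  0.    1.27  1.1 ]
R [[-0.0, 0.001, -1.0], [0.0, -1.0, -0.001], [-1.0, -0.0, 0.0]]
tool delta mm [ 8.4  0.1 -0.6]
```

View pics/s11.png

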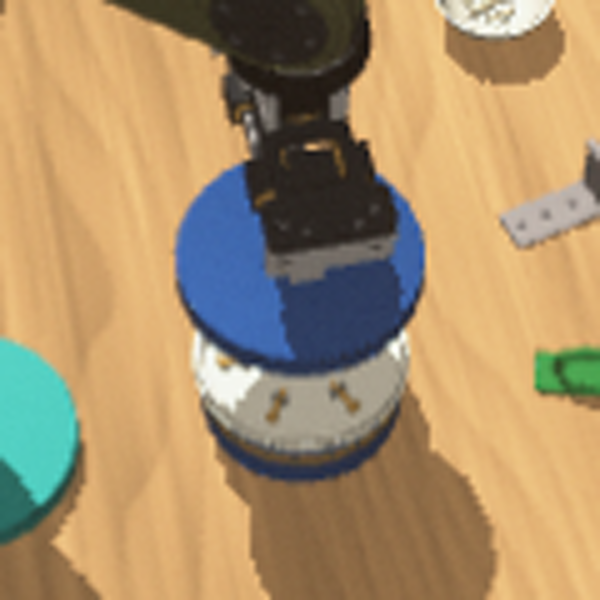

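View pics/s12.png

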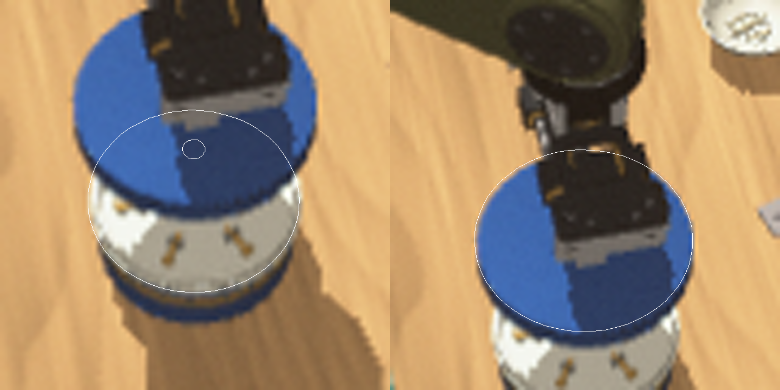

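The outer lid is held level. Its lower edge is at about z = 0.145 against a knob top of 0.107, and the inner lid is seated on the tin. I'm handing in.

```bash
python3 -c "
from h import *
print(hand_in())"
```

```text
the job is handed in; nothing more can be done
None
```

The job is done and handed in at about 20.6 s of the 72 s allowed. `hand_in` gives no verdict, so success rests on my own checks.

**What I did**
- I slid the tape roll off the spindle, laid it flat near the centre of the tin and released it.
- I lowered both lids onto the tin by the orange knob. They made contact at exactly the computed home height (TCP at 0.089 m), with the push rising to about 20 N before I relaxed it and let go.
- I then gripped the outer lid by its brass collar and lifted it about 104 mm straight up. It is still held at 35.7 mm opening with a 20 N grip.

**Last checks**
- **Outer lid:** it looks level, and its lower edge works out at about 0.145 m against the knob top at 0.107 m. The wrist carried about 1.4–1.8 N, a little above the lid's own 1 N but within the sensor's roughly 1 N noise.
- **Inner lid:** it is still on the tin, and its flange matches the predicted home circle to within 1–2 mm.
- **Tape roll:** I last saw it lying flat just before the lids went on. It could not be seen afterwards.
- **Bystanders:** those visible in the pictures stayed where they were, but I did not measure them again at the end.
- **Disagreement:** while closing on the collar the wrist briefly read 5.8 N upward, perhaps a light touch on the lid's top. It went away on lifting.

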